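Contact test with a pen tester under a sliding terminal cover

TASK

Slide the cover of the sloping terminal box fully open by its upright tab, then take the pen tester out of its stand. Put its tip on the middle of the round sprung contact (not the square one), with the pen square to the contact's sloping face, and press gently so that the contact is pushed in part of the way, clear of both ends of its travel. Finish while holding the pen still there in the gripper, the cover left open, the pen's tip then touching only the round contact, and the other things on the bench left where they are.

Things in the scene. Friction and masses are not known exactly. Their poses are not given: they have to be found in the camera images.
- terminal_box: Light grey box fixed to the bench, 260 mm long (y), 141 mm deep (x -65 to +76 mm). Its deck slopes 15 degrees: 55 mm high at the front (-x, robot side), 89 mm at the back. Origin: centre of underside, z up. Under the cover the deck has an open compartment, 84 mm (up the slope) by 110 mm (y -118 to -8 mm), 31 mm deep; the rest is solid deck. Turned up to 0.25 rad.
- cover (a joint): Slide of the cover along the box's +y, m: 0 = compartment closed, 0.118 = fully open at its stop. Starts between 0 and 0.02. Stays where it is left; needs about 1.5 N, more when fast.
- cover_tab (a point): Point in the cover's tab, 8 mm below the tab's top. Cover: aluminium plate 98 mm (up the slope) by 116 mm (y), its top 6 mm above the deck. On its middle stands, square to it, a plastic tab 12 mm thick (y), 44 mm long (up the slope), 34 mm high. Axes: y = slide direction (opening), z = out of the slope (15 degrees off vertical, leaning to the box's front), x up the slope.
- round_mount: Grey round base, 30 mm across, 9 mm high, on the compartment's floor, carrying the round contact. Origin: centre of its underside, on the contact's axis, 25 mm below the contact's face at rest. Its axes are parallel to the box's (z vertical). It has one of two places side by side in y, 54 mm apart; the square contact has the other.
- round_contact (a joint): Push-in of the round contact, m: 0 = out (rest), 0.010 = bottomed. Spring: 0.6 N to start, 400 N/m, so 2.6 N at half travel, 4.6 N at the bottom.
- round_face (a point): Middle of the round contact's outer face (a brass disc 24 mm across, with a dark dot in the middle), 6 mm below the deck when out; moves with it. z = out of the sloping face, y = along the box's y, x = up the slope.
- square_mount: The same with a square grey base, 30 by 30 mm, and a square brass contact 24 by 24 mm: not to be pressed.
- stand: Black block fixed to the bench, 70 by 70 by 75 mm high, with one upright hole 20 mm across and 68 mm deep in the middle of its top. Origin: centre of the underside.
- pen: Pen tester standing in the stand's hole, tip down, about 97 mm of it showing. Round, grey, 18 mm across, 165 mm long, 40 to 85 g; the last 22 mm taper to a tip 6 mm across. Origin at the tip, z along the pen towards its top; turned anyhow about its length.
- pen_tip (a point): The pen's tip: on the axis at the lower end; z along the pen towards its top.
- pen_grip (a point): Good place to grip: on the pen's axis, 120 mm above the tip, 45 mm below the top.
- tray: Blue tray with small clear sheets, 200 by 150 by 40 mm, origin under its centre. Bystander, leave it.
- spool: White spool, 70 mm across, 41 mm high, origin under its centre. Bystander, leave it.
- hex_key: Dark L-shaped hex key lying on the bench, 100 by 28 mm, 8 mm thick. Bystander, leave it.
- screwdriver: Screwdriver, about 0.2 m long, lying at the bench's far edge. Bystander, leave it.

How it is judged:
By the outcome, as a careful person would: the job done as asked, in the order asked, and still so for the second after the job is handed in, while the arm keeps its last pose, push and grip.
It also fails if it takes over 64 s, if anything falls off the work surface, if the arm or the gripper's body presses on something with over 40 N, if the wrist force passes 120 N, or if a joint passes its speed limit or range.

ROBOT

A 7-joint arm with a two-finger parallel gripper is mounted at the origin on the work surface. World frame = base frame: x ahead of the robot, y to its left, z up, the work surface at z = 0. Lengths are in m, angles in rad, forces in N, time in s.
With the tool pointing down it reaches from about 0.425 to 0.875 m from the base axis. Payload 8.4 kg.
Tool frame: the origin (TCP) lies between the finger pads; the fingertips stand 25 mm ahead of it and the grasp point (between the pads) lies 6 mm ahead of it; z points along the fingers, y is the line along which they close (so a half turn about z gives the same grasp; the last joint's range is limited). The gripper opens to 87 mm and grips with 3 to 60 N. Pads are 19 mm wide; open, the fingers measure 117 mm over their backs; the gripper's body (75 mm by 190 mm) begins 51 mm behind the grasp point.
Start: joints at [1.148, 0.333, 0.04, 1.465, -0.013, 1.343, -0.059], TCP at [0.207, -0.616, 0.248] pointing down, gripper open.
Joint ranges: [-2.58, 2.58], [-0.38, 2.09], [-1.3, 1.39], [0.25, 2.4], [-1.5, 4.64], [0.08, 2.09], [-2.65, 2.65]. Speed limits (rad/s): [2.22, 2.22, 2.79, 2.79, 3.14, 3.14, 3.14].

INTERFACE

Orientations are given as a 3x3 rotation matrix whose columns are the frame's x, y, z axes.
In Python, from station import status, cams, robot gives the robot as it stands.
- The arm moves only by the tool jog_arm, never from a script. Its argument "steps" is a list of rows, each a list of 5 numbers: the opening, from -1 (shut) to 1 (fully open), then the shift along the world's x, y, z in m, then the turn about the world's z in rad. A call has 1 to 12 rows; each row is the pose to reach, as a shift and turn from the pose commanded when the call began; what a row does not reach only later rows make up. A row lasts 1/10 s, in which the tool goes at most 50 mm and 8.59 degrees, less where a joint would pass 70% of its speed; a pose out of reach is approached as far as the arm can. A call with a gripper value outside its range is refused whole. The fingers move at their own pace and stop on an object; "newtons" is the grip in N (left out, the last holds). Time passes only in rows, so rows that repeat a pose let the fingers close. It gives the time, the measured TCP pose, the force, the opening and the grip force at its end, in the units of the state.
- status.sense(): the state, without advancing time (a new reading comes with each control period).
- cams.get_image(name): name is "scene" or "side" or "wrist"; returns the picture (420x560x3 uint8, red, green, blue); there is no depth.
- cams.get_calibration(name): a dict with "mtx" (3x3 intrinsics, pixels), "origin" and "attitude" of the camera in the world; the wrist camera has in their place "T_tool_cam" (4x4, takes a point from camera to tool coordinates, whose origin is the TCP and whose axes are the flange's). Camera axes: x right, y down, z forward; pixel columns grow to the right and rows downward; lengths in m; the calibration is good to about 2 mm. A picture is of the moment at which its call begins: read the wrist's pose just before it. get_calibration takes no time and is no camera call.
- robot.hand_in(): hands the job in; it is judged then, once.
The state is a dict: "clock": time; "q": joint angles; "dq": joint speeds; "tau": joint torques, N m; "eef_pos": TCP position; "tool_rot": TCP orientation; "contact_force": force on the tool from outside, world axes, zero at the start; "wrist_torque": the same for the moment, N m; "opening": finger opening in m; "grasp_force": force on a finger pad.
Only numpy, scipy, OpenCV 4.12 (cv2) and the standard library are available. Lean on these libraries where they do the work, as an engineer would, in place of code of your own. Each camera call takes 0.05 s, during which the arm holds its last target. There are 200 camera calls.

## Working session

There is one attempt and no reset: what is moved stays moved. The work goes in short steps, Python scripts to look and compute and a tool call to move; the robot and the scene stay as the last step left them, time stands still between calls to the robot, and variables do not carry over. Pictures are saved under pics/ and viewed, at most 10 in all, crops included, and the job is handed in when it is done.

Besides the shell and the picture viewer there is one more tool, called after ">>>" as a command line: name --pt "numbers of a row" for each row, then --argument value for the rest. jog_arm: Moves the arm, as the interface text tells. Its arguments: {"type":"object","properties":{"steps":{"type":"array"},"newtons":{"type":"number"}},"required":["steps"]}

```bash
mkdir -p pics; ls; cat > h.py <<'E'
import numpy as np, cv2
from station import status, cams, robot
def cal(n):
    c=cams.get_calibration(n); K=np.array(c["mtx"])
    if n=="wrist":
        s=status.sense(); T=np.eye(4); T[:3,:3]=s["tool_rot"]; T[:3,3]=s["eef_pos"]; M=T@np.array(c["T_tool_cam"])
        return K,M[:3,3],M[:3,:3]
    return K,np.array(c["origin"]),np.array(c["attitude"])
def snap(n,f):
    c=cal(n); im=cams.get_image(n)[:,:,::-1].copy(); cv2.imwrite("pics/"+f+".png",im); np.savez("pics/"+f+".npz",K=c[0],o=c[1],R=c[2]); return im,c
def load(f):
    d=np.load("pics/"+f+".npz"); return cv2.imread("pics/"+f+".png"),(d["K"],d["o"],d["R"])
def ray(c,uv):
    d=c[2]@np.linalg.inv(c[0])@np.array([uv[0],uv[1],1.]); return c[1],d/np.linalg.norm(d)
def onz(c,uv,z):
    o,d=ray(c,uv); return o+d*(z-o[2])/d[2]
def tri(c1,u1,c2,u2):
    o1,d1=ray(c1,u1);o2,d2=ray(c2,u2)
    t=np.linalg.lstsq(np.c_[d1,-d2],o2-o1,rcond=None)[0]
    a,b=o1+t[0]*d1,o2+t[1]*d2; return (a+b)/2,np.linalg.norm(a-b)
def proj(c,p):
    q=c[0]@(c[2].T@(np.asarray(p)-c[1])); return q[:2]/q[2]
E
python3 - <<'E'
from h import *
np.set_printoptions(precision=4,suppress=True)
s=status.sense()
for k in s: print(k,np.array(s[k]))
for n in("scene","side"):
    im,c=snap(n,n+"0"); print(n,c)
print(cams.get_calibration("wrist"))
a=cv2.imread("pics/scene0.png");b=cv2.imread("pics/side0.png")
E
```

```text
pics
clock 0.0
q [ 1.1478  0.3339  0.0399  1.4663 -0.0134  1.3433 -0.0585]
dq [ 0.0013 -0.0011  0.0006  0.0006 -0.0011  0.001  -0.001 ]
tau [  0.0002 -65.6365   1.3354 -40.3807  -0.0596   0.045    0.0002]
eef_pos [ 0.2066 -0.6158  0.2467]
tool_rot [[ 0.9481  0.3181 -0.0007]
 [ 0.3181 -0.9481  0.0015]
 [-0.0001 -0.0016 -1.    ]]
contact_force [0.2674 0.3413 0.0811]
wrist_torque [ 0.0058  0.0156 -0.0412]
grasp_force 0.0
opening 0.0869164340471667
scene (array([[391.122 ,   0.    , 283.7732],
       [  0.    , 391.122 , 205.1643],
       [  0.    ,   0.    ,   1.    ]]), array([ 1.1912, -0.0287,  0.7909]), array([[ 0.1424,  0.7441, -0.6527],
       [ 0.9897, -0.1144,  0.0856],
       [-0.011 , -0.6582, -0.7528]]))
side (array([[455.4348,   0.    , 287.1999],
       [  0.    , 455.4348, 205.477 ],
       [  0.    ,   0.    ,   1.    ]]), array([ 0.5564, -0.9653,  0.7781]), array([[ 0.9991, -0.0318,  0.0283],
       [-0.0409, -0.537 ,  0.8426],
       [-0.0116, -0.843 , -0.5378]]))
{'mtx': array([[331.3463,   0.    , 280.9448],
       [  0.    , 331.3463, 201.0073],
       [  0.    ,   0.    ,   1.    ]]), 'T_tool_cam': array([[-0.0005, -0.9699, -0.2436,  0.0661],
       [ 1.    , -0.0004, -0.0005, -0.0006],
       [ 0.0004, -0.2436,  0.9699, -0.1375],
       [ 0.    ,  0.    ,  0.    ,  1.    ]])}
```

View pics/scene0.png

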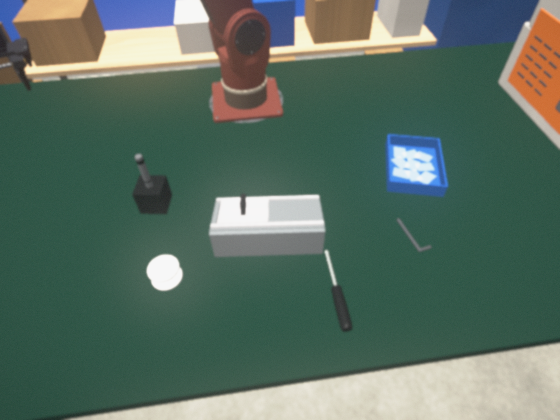

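View pics/side0.png

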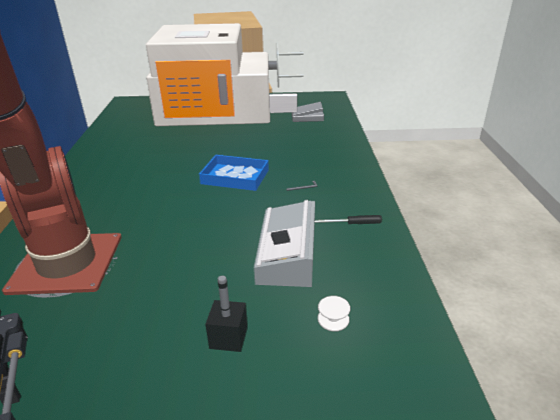

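```bash
python3 - <<'E'
from h import *
a,_=load("scene0");b,_=load("side0")
u=lambda im,x,y,w,h,k:cv2.resize(im[y:y+h,x:x+w],None,fx=k,fy=k,interpolation=cv2.INTER_CUBIC)
A=u(a,130,145,200,120,4)            # 800x480
cv2.imwrite("pics/A.png",A)
B=u(b,200,195,130,160,3.75)
cv2.imwrite("pics/B.png",B)
E
```

```text
(no output)
```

View pics/A.png

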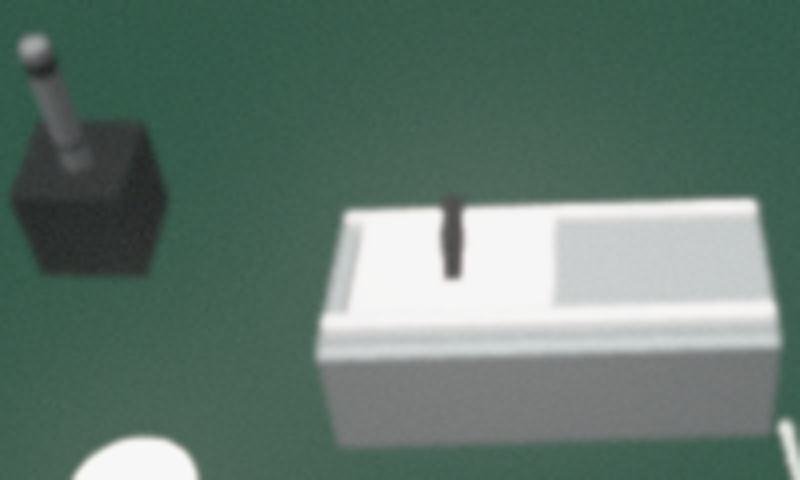

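View pics/B.png

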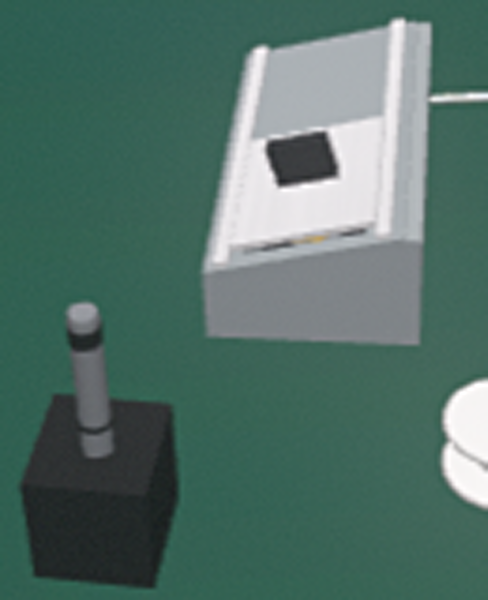

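```bash
cat >> h.py <<'E'
fa=lambda x,y:(130+(x+.5)/4-.5,145+(y+.5)/4-.5)
fb=lambda x,y:(200+(x+.5)/3.75-.5,195+(y+.5)/3.75-.5)
E
python3 - <<'E'
from h import *
np.set_printoptions(precision=4,suppress=True)
_,a=load("scene0");_,b=load("side0")
print("backbottom A",onz(a,fa(340,447),0),onz(a,fa(775,434),0))
print("nearbottom B",onz(b,fb(207,335),0),onz(b,fb(420,343),0))
print("stand A",[onz(a,fa(*p),.075)[:2] for p in((45,122),(145,122),(165,200),(13,197))])
print("stand B",[onz(b,fb(*p),.075)[:2] for p in((58,397),(172,407),(155,495),(22,485))])
print("pentop",tri(a,fa(34,42),b,fb(84,311)))
print("box back top near", tri(a,fa(317,358),b,fb(421,241)), "far",onz(a,fa(780,345),.089),onz(b,fb(431,23),.089))
for z in(.1,.11,.12):print("tab B centre",onz(b,fb(301,150),z),"A",onz(a,fa(453,215),z))
E
```

```text
backbottom A [ 0.6428 -0.1274  0.    ] [0.6729 0.134  0.    ]
nearbottom B [ 0.5015 -0.1066  0.    ] [ 0.6427 -0.1219  0.    ]
stand A [array([ 0.4101, -0.3028]), array([ 0.4202, -0.2377]), array([ 0.493 , -0.2215]), array([ 0.4758, -0.3162])]
stand B [array([ 0.4216, -0.2373]), array([ 0.4878, -0.2489]), array([ 0.481 , -0.3148]), array([ 0.4082, -0.3039])]
pentop (array([ 0.4486, -0.2775,  0.1749]), np.float64(0.00010925072275011586))
box back top near (array([ 0.6421, -0.1269,  0.0899]), np.float64(0.0020507098855030983)) far [0.6728 0.131  0.089 ] [0.6717 0.1347 0.089 ]
tab B centre [ 0.5682 -0.0381  0.1   ] A [ 0.5561 -0.0436  0.1   ]
tab B centre [ 0.568  -0.0518  0.11  ] A [ 0.5653 -0.0434  0.11  ]
tab B centre [ 0.5678 -0.0655  0.12  ] A [ 0.5745 -0.0432  0.12  ]
```

>>> jog_arm --pt "1 0.02 0.03 0.02 0" --pt "1 0.18 0.29 0.03 -0.22" --pt "1 0.18 0.29 0.03 -0.22" --pt "1 0.18 0.29 0.03 -0.22" --pt "1 0.18 0.29 0.03 -0.22" --pt "1 0.18 0.29 0.03 -0.22" --pt "1 0.18 0.29 0.03 -0.22" --pt "1 0.31 0.57 0.03 -0.435" --pt "1 0.31 0.57 0.03 -0.435" --pt "1 0.31 0.57 0.03 -0.435" --pt "1 0.31 0.57 0.03 -0.435" --pt "1 0.31 0.57 0.03 -0.435"

```text
clock: 1.3
eef_pos: [0.4876, -0.1076, 0.2775]
tool_rot: [[0.994, -0.111, 0.0], [-0.111, -0.994, -0.0], [0.0, 0.0, -1.0]]
contact_force: [0.6, -0.2, 0.2]
opening: 0.0871
grasp_force: 0.0
```

>>> jog_arm --pt "1 0 0 0 0" --pt "1 0 0 0 0" --pt "1 0 0 0 0" --pt "1 0 0 0 0"

```text
clock: 1.7
eef_pos: [0.4868, -0.111, 0.2773]
tool_rot: [[0.994, -0.113, -0.0], [-0.113, -0.994, -0.0], [-0.0, 0.0, -1.0]]
contact_force: [0.0, 0.3, 0.1]
opening: 0.0868
grasp_force: 0.0
```

```bash
python3 - <<'E'
from h import *
np.set_printoptions(precision=4,suppress=True)
s=status.sense(); print(s["eef_pos"],s["tool_rot"])
im,c=snap("wrist","w1"); print(proj(c,(.566,-.0434,.111)))
E
```

```text
[ 0.4868 -0.111   0.2773] [[ 0.9935 -0.1134 -0.0004]
 [-0.1134 -0.9935 -0.0002]
 [-0.0004  0.0002 -1.    ]]
[195.577  111.7142]
```

View pics/w1.png

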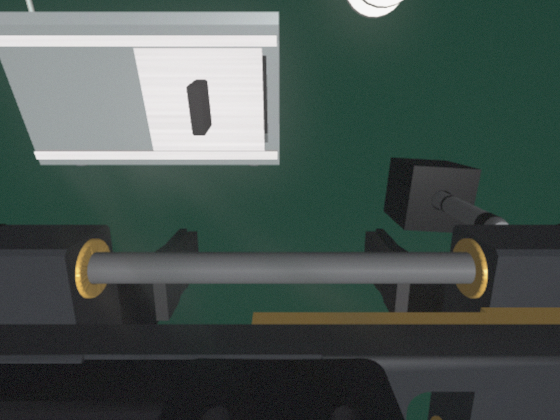

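>>> jog_arm --pt "1 0.04 0.033 0 0" --pt "1 0.08 0.067 0 0" --pt "1 0.08 0.067 -0.03 0" --pt "1 0.08 0.067 -0.07 0" --pt "1 0.08 0.067 -0.11 0" --pt "1 0.08 0.067 -0.14 0" --pt "1 0.08 0.067 -0.155 0" --pt "1 0.08 0.067 -0.164 0" --pt "1 0.08 0.067 -0.164 0" --pt "1 0.08 0.067 -0.164 0" --pt "1 0.08 0.067 -0.164 0"

```text
clock: 2.85
eef_pos: [0.5683, -0.0426, 0.1151]
tool_rot: [[0.994, -0.111, 0.002], [-0.111, -0.994, -0.0], [0.002, 0.0, -1.0]]
contact_force: [0.4, -0.1, 0.7]
opening: 0.0871
grasp_force: 0.0
```

>>> jog_arm --pt "-1 0 0 0 0" --pt "-1 0 0 0 0" --pt "-1 0 0 0 0" --pt "-1 0 0 0 0" --pt "-1 0 0 0 0" --pt "-1 0 0 0 0" --pt "-1 0 0 0 0" --pt "-1 0 0 0 0" --pt "-1 0 0 0 0" --pt "-1 0 0 0 0" --newtons 15

```text
clock: 3.85
eef_pos: [0.5673, -0.0425, 0.1135]
tool_rot: [[0.994, -0.111, 0.0], [-0.111, -0.994, 0.0], [0.0, -0.0, -1.0]]
contact_force: [1.1, -0.8, 0.4]
opening: 0.015
grasp_force: 1.3
```

>>> jog_arm --pt "-1 0 0 0 0" --pt "-1 0 0 0 0" --pt "-1 0 0 0 0" --pt "-1 0.001 0.01 0 0" --pt "-1 0.002 0.02 0 0" --pt "-1 0.0034 0.03 0 0" --pt "-1 0.0045 0.04 0 0" --pt "-1 0.0056 0.05 0 0" --pt "-1 0.0067 0.06 0 0" --pt "-1 0.0078 0.07 0 0" --pt "-1 0.0089 0.08 0 0" --pt "-1 0.01 0.09 0 0"

```text
clock: 5.05
eef_pos: [0.5776, 0.0482, 0.1135]
tool_rot: [[0.994, -0.111, 0.0], [-0.111, -0.994, -0.0], [0.0, -0.0, -1.0]]
contact_force: [4.5, -2.5, -2.6]
opening: 0.0121
grasp_force: 15.0
```

>>> jog_arm --pt "-1 0.0005 0.004 0 0" --pt "-1 0.001 0.008 0 0" --pt "-1 0.0012 0.011 0 0" --pt "-1 0.0015 0.013 0 0" --pt "-1 0.0017 0.015 0 0" --pt "-1 0.0019 0.017 0 0" --pt "-1 0.0019 0.017 0 0"

```text
clock: 5.75
eef_pos: [0.5795, 0.0647, 0.1136]
tool_rot: [[0.994, -0.111, 0.001], [-0.111, -0.994, 0.0], [0.001, -0.0, -1.0]]
contact_force: [5.0, -0.9, -4.3]
opening: 0.0119
grasp_force: 15.0
```

Gripped and sliding; creep on to the stop.

>>> jog_arm --pt "-1 0.0002 0.002 0 0" --pt "-1 0.0003 0.003 0 0" --pt "-1 0.0005 0.004 0 0" --pt "-1 0.0006 0.005 0 0" --pt "-1 0.0006 0.005 0 0"

```text
clock: 6.25
eef_pos: [0.5797, 0.0669, 0.1135]
tool_rot: [[0.994, -0.113, -0.001], [-0.113, -0.994, -0.003], [-0.0, 0.003, -1.0]]
contact_force: [2.3, -8.8, 0.1]
opening: 0.0122
grasp_force: 15.0
```

>>> jog_arm --pt "-1 0.0002 0.002 0 0" --pt "-1 0.0003 0.003 0 0" --pt "-1 0.0005 0.004 0 0" --pt "-1 0.0005 0.004 0 0"

```text
clock: 6.65
eef_pos: [0.5798, 0.0672, 0.1134]
tool_rot: [[0.993, -0.116, -0.002], [-0.116, -0.993, -0.007], [-0.002, 0.008, -1.0]]
contact_force: [-1.3, -19.1, 5.4]
opening: 0.012
grasp_force: 15.0
```

>>> jog_arm --pt "-1 -0.0004 -0.004 0 0" --pt "-1 -0.0008 -0.0075 0 0" --pt "1 -0.0008 -0.0075 0 0" --pt "1 -0.0008 -0.0075 0 0" --pt "1 -0.0008 -0.0075 0 0" --pt "1 -0.0008 -0.0075 0 0" --pt "1 -0.0008 -0.0075 0 0" --pt "1 -0.0008 -0.0075 0.02 0" --pt "1 -0.0008 -0.0075 0.06 0" --pt "1 -0.0008 -0.0075 0.11 0" --pt "1 -0.03 -0.06 0.15 0" --pt "1 -0.05 -0.11 0.15 0"

```text
clock: 7.85
eef_pos: [0.5405, -0.0136, 0.2635]
tool_rot: [[0.994, -0.106, 0.006], [-0.106, -0.994, 0.001], [0.006, -0.001, -1.0]]
contact_force: [0.4, -0.8, -1.0]
opening: 0.0828
grasp_force: 0.0
```

>>> jog_arm --pt "1 -0.02 -0.03 0 0" --pt "1 -0.03 -0.06 0 0" --pt "1 -0.03 -0.06 0 0" --pt "1 -0.03 -0.06 0 0" --pt "1 -0.03 -0.06 0 0"

```text
clock: 8.35
eef_pos: [0.5098, -0.0742, 0.2596]
tool_rot: [[0.994, -0.109, 0.0], [-0.109, -0.994, 0.001], [0.0, -0.001, -1.0]]
contact_force: [0.4, 0.4, -0.3]
opening: 0.0871
grasp_force: 0.0
```

```bash
python3 - <<'E'
from h import *
np.set_printoptions(precision=4,suppress=True)
s=status.sense(); print(s["clock"],s["eef_pos"])
im,c=snap("wrist","w2"); snap("scene","scene2"); snap("side","side2")
E
```

```text
8.35 [ 0.5098 -0.0742  0.2596]
```

View pics/w2.png

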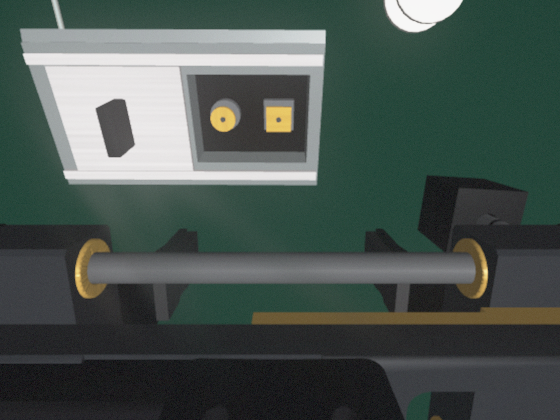

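```bash
cat > t.py <<'E'
from h import *
np.set_printoptions(precision=4,suppress=True)
def brass(f):
    im,c=load(f); h=cv2.cvtColor(im,cv2.COLOR_BGR2HSV)
    m=cv2.inRange(h,(15,90,80),(40,255,255)); m=cv2.morphologyEx(m,cv2.MORPH_CLOSE,np.ones((5,5)))
    n,l,st,ce=cv2.connectedComponentsWithStats(m)
    return [(ce[i],st[i]) for i in range(1,n) if st[i][4]>25],c
for f in("w2","scene2","side2"):
    r,c=brass(f); print(f,[(x[0],x[1]) for x in r if x[1][1]<300]); 
E
python3 t.py
```

```text
w2 [(array([222.5126, 118.8317]), array([210, 106,  26,  26, 517], dtype=int32)), (array([277.9865, 119.1619]), array([266, 106,  26,  27, 667], dtype=int32)), (array([ 88.1989, 268.492 ]), array([  75,  239,   35,   60, 1061], dtype=int32)), (array([474.0905, 268.3881]), array([ 454,  239,   34,   60, 1028], dtype=int32))]
scene2 [(array([59.2569, 32.1897]), array([  15,    0,   91,   66, 4554], dtype=int32)), (array([338.9123,  20.0527]), array([ 305,    0,   69,   44, 2713], dtype=int32)), (array([337.3395,  51.9496]), array([266,  44, 141,  19, 595], dtype=int32)), (array([ 6.2571, 70.8429]), array([  0,  49,  19,  34, 350], dtype=int32)), (array([102.7081,  69.0347]), array([ 27,  62, 155,  20, 346], dtype=int32)), (array([196.7869, 112.2049]), array([179, 110,  38,   5, 122], dtype=int32)), (array([252.0781, 214.6719]), array([247, 211,  11,   9,  64], dtype=int32)), (array([229.5357, 215.2976]), array([224, 212,  12,   9,  84], dtype=int32))]
side2 [(array([190.5045,  87.545 ]), array([ 156,   60,   70,   57, 3358], dtype=int32)), (array([266.1875, 153.5   ]), array([263, 151,   7,   6,  32], dtype=int32)), (array([  2.4109, 219.7519]), array([  0, 205,   9,  28, 129], dtype=int32)), (array([283.1667, 249.3867]), array([277, 239,  12,  21, 150], dtype=int32))]
```

```bash
cat >> t.py <<'E'
w,s,d=load("w2")[1],load("scene2")[1],load("side2")[1]
O=np.array([.582,.012]);a=-.112;R=np.array([[np.cos(a),-np.sin(a)],[np.sin(a),np.cos(a)]])
for n,u,v in(("round",(222.5,118.8),(252.1,214.7)),("sq",(278,119.2),(229.5,215.3))):
    p,e=tri(w,u,s,v); print(n,p,e,"box",R.T@(p[:2]-O)); 
    for z in(.060,.065,.070): q=onz(w,u,z); q2=onz(s,v,z); print(z,q,R.T@(q[:2]-O),R.T@(q2[:2]-O), proj(d,q))
E
python3 t.py|tail -8
```

```text
round [ 0.5808 -0.0253  0.0657] 0.002085382987096026 box [ 0.003  -0.0372]
0.06 [ 0.5807 -0.0232  0.06  ] [ 0.0027 -0.0352] [-0.0014 -0.0386] [284.8913 243.5518]
0.065 [ 0.5806 -0.0241  0.065 ] [ 0.0027 -0.036 ] [ 0.0028 -0.0382] [284.845  242.2112]
0.07 [ 0.5806 -0.025   0.07  ] [ 0.0027 -0.0369] [ 0.007  -0.0377] [284.7985 240.8627]
sq [ 0.5745 -0.0791  0.0655] 0.002710952611652669 box [ 0.0027 -0.0914]
0.06 [ 0.5743 -0.0777  0.06  ] [ 0.0024 -0.09  ] [-0.0017 -0.0936] [283.1234 256.913 ]
0.065 [ 0.5743 -0.0777  0.065 ] [ 0.0024 -0.09  ] [ 0.0025 -0.0928] [283.0974 255.3522]
0.07 [ 0.5743 -0.0778  0.07  ] [ 0.0024 -0.0901] [ 0.0067 -0.0919] [283.0712 253.7838]
```

```bash
python3 - <<'E'
from h import *
np.set_printoptions(precision=4,suppress=True)
_,a=load("scene0");_,b=load("side0")
print(onz(a,fa(77,162),.075),onz(b,fb(98,450),.075))
# at mid: black band / shaft centre lines
print(tri(a,fa(40,64),b,fb(85,340)),tri(a,fa(73,146),b,fb(94,428)))
E
```

```text
[ 0.4506 -0.2789  0.075 ] [ 0.4478 -0.2802  0.075 ]
(array([ 0.4476, -0.2794,  0.1564]), np.float64(0.00026358668856937183)) (array([ 0.4475, -0.2777,  0.0881]), np.float64(0.002877664306996393))
```

>>> jog_arm --pt "1 -0.01 -0.03 0 0" --pt "1 -0.024 -0.08 0 0" --pt "1 -0.039 -0.13 0 0" --pt "1 -0.054 -0.18 0 0" --pt "1 -0.062 -0.205 0 0" --pt "1 -0.062 -0.205 0 0" --pt "1 -0.062 -0.205 0 0" --pt "1 -0.062 -0.205 -0.02 0"

```text
clock: 9.3
eef_pos: [0.4497, -0.2795, 0.2417]
tool_rot: [[0.994, -0.109, 0.004], [-0.109, -0.994, -0.002], [0.004, 0.001, -1.0]]
contact_force: [0.6, 0.8, 0.6]
opening: 0.0874
grasp_force: 0.0
```

```bash
python3 - <<'E'
from h import *
np.set_printoptions(precision=4,suppress=True)
s=status.sense(); print(s["clock"],s["eef_pos"])
im,c=snap("wrist","w3");print(proj(c,(.448,-.279,.172)))
E
```

```text
9.3 [ 0.4497 -0.2795  0.2417]
[281.1924 224.4997]
```

>>> jog_arm --pt "1 0 0 -0.03 0" --pt "1 0 0 -0.06 0" --pt "1 0 0 -0.08 0" --pt "1 0 0 -0.095 0" --pt "1 0 0 -0.104 0" --pt "1 0 0 -0.104 0" --pt "1 0 0 -0.104 0"

```text
clock: 10.05
eef_pos: [0.4481, -0.2801, 0.1363]
tool_rot: [[0.994, -0.11, 0.001], [-0.11, -0.994, -0.0], [0.001, 0.0, -1.0]]
contact_force: [1.1, 0.8, -0.1]
opening: 0.0871
grasp_force: 0.0
```

>>> jog_arm --pt "-1 0 0 0 0" --pt "-1 0 0 0 0" --pt "-1 0 0 0 0" --pt "-1 0 0 0 0" --pt "-1 0 0 0 0" --pt "-1 0 0 0 0" --pt "-1 0 0 0 0" --pt "-1 0 0 0 0" --pt "-1 0 0 0 0" --pt "-1 0 0 0 0" --pt "-1 0 0 0 0" --pt "-1 0 0 0 0" --newtons 12

```text
clock: 11.25
eef_pos: [0.4476, -0.2797, 0.1355]
tool_rot: [[0.994, -0.11, -0.0], [-0.11, -0.994, 0.001], [-0.0, -0.001, -1.0]]
contact_force: [-0.3, 3.8, 1.5]
opening: 0.0177
grasp_force: 12.0
```

>>> jog_arm --pt "-1 0 0 0.01 0" --pt "-1 0 0 0.02 0" --pt "-1 0 0 0.03 0" --pt "-1 0 0 0.039 0" --pt "-1 0 0 0.039 0" --pt "-1 0 0 0.039 0"

```text
clock: 11.85
eef_pos: [0.448, -0.2808, 0.1755]
tool_rot: [[0.994, -0.111, 0.002], [-0.111, -0.994, -0.001], [0.002, 0.001, -1.0]]
contact_force: [0.7, 4.5, 2.1]
opening: 0.0181
grasp_force: 12.0
```

>>> jog_arm --pt "-1 -0.004 0.0004 0 0" --pt "-1 -0.008 0.0009 0 0" --pt "-1 -0.012 0.0013 0 0" --pt "-1 -0.016 0.0018 0 0" --pt "-1 -0.02 0.0022 0 0" --pt "-1 -0.023 0.0026 0 0" --pt "-1 -0.0258 0.0029 0 0" --pt "-1 -0.0258 0.0029 0 0" --pt "-1 -0.0258 0.0029 0 0"

```text
clock: 12.75
eef_pos: [0.4216, -0.2776, 0.1746]
tool_rot: [[0.994, -0.111, -0.0], [-0.111, -0.994, 0.0], [-0.0, -0.0, -1.0]]
contact_force: [1.8, 3.6, -2.3]
opening: 0.0179
grasp_force: 12.0
```

>>> jog_arm --pt "-1 0 0 0.01 0" --pt "-1 0 0 0.02 0" --pt "-1 0 0 0.04 0" --pt "-1 0 0 0.07 0" --pt "-1 0 0 0.1 0" --pt "-1 0 0 0.1 0" --pt "-1 0 0 0.1 0" --pt "-1 0 0 0.1 0"

```text
clock: 13.55
eef_pos: [0.4212, -0.2781, 0.2743]
tool_rot: [[0.994, -0.112, -0.001], [-0.112, -0.994, -0.0], [-0.001, 0.0, -1.0]]
contact_force: [-0.5, 0.9, -0.4]
opening: 0.0173
grasp_force: 12.0
```

```bash
python3 - <<'E'
from h import *
s=status.sense(); print(s["clock"],s["eef_pos"],s["contact_force"])
g=np.array(s["eef_pos"])+np.array(s["tool_rot"])[:,2]*.006
P=[]
for n in("scene","side"):
    im,c=snap(n,n+"4"); x,y=proj(c,g-[0,0,.05]).astype(int); print(n,x,y,proj(c,g))
    w=im[max(y-50,0):y+50,max(x-65,0):x+65]; print(max(x-65,0),max(y-50,0)); P.append(cv2.resize(w,(780,600),interpolation=cv2.INTER_CUBIC))
cv2.imwrite("pics/P.png",cv2.resize(np.hstack(P),(800,310)))
E
```

```text
13.55 [ 0.42119785 -0.27807186  0.27431482] [-0.50294063  0.88312444 -0.39951596]
scene 133 133 [126.94385221 115.49008838]
68 83
side 205 261 [202.83908317 240.34078828]
140 211
```

View pics/P.png

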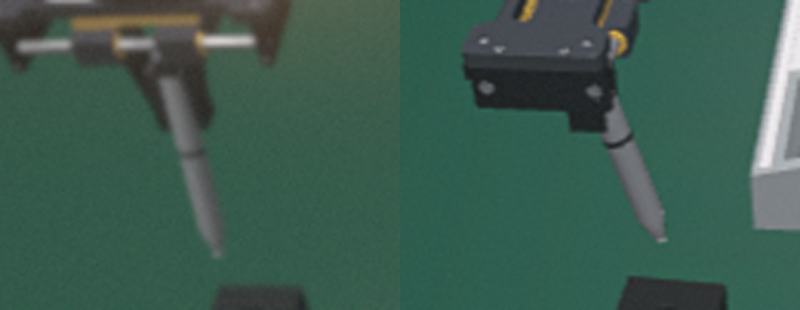

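```bash
cat > pen.py <<'E'
from h import *
import sys
np.set_printoptions(precision=4,suppress=True)
def axis(f,top,tip):
    # centreline of the grey pen between rows top..tip (pixels), and its tip row
    im,c=load(f); m=cv2.GaussianBlur(im,(3,3),0).astype(float)
    gr=m[:,:,1]-m[:,:,2]   # green minus red: ~0 on pen, large on mat
    L=[]
    for v in range(int(top[1]),int(tip[1])+6):
        xc=top[0]+(tip[0]-top[0])*(v-top[1])/(tip[1]-top[1]); xs=np.arange(int(xc)-11,int(xc)+12)
        row=gr[v,xs]; bg=np.median(np.r_[row[:4],row[-4:]]); w=np.clip(1-row/bg,0,1); w[w<.15]=0
        L.append((v,(w*xs).sum()/max(w.sum(),1e-9),w.sum()))
    return np.array(L),c
if __name__=="__main__":
    for f,t,p in(("scene4",(128,124),(139.2,164.9)),("side4",(211.5,258),(224.8,288.4))):
        print(f);print(axis(f,t,p)[0][::2])
E
python3 pen.py
```

```text
scene4
[[124.     127.6244  12.254 ]
 [126.     128.3163   8.9429]
 [128.     128.9216   8.5   ]
 [130.     129.4531   8.5833]
 [132.     129.9793   8.0556]
 [134.     130.5258   8.3784]
 [136.     131.023    8.2162]
 [138.     131.5714   8.3243]
 [140.     132.0292   8.2267]
 [142.     132.5387   8.1579]
 [144.     133.1526   8.1053]
 [146.     133.6601   8.0526]
 [148.     134.1277   7.9351]
 [150.     134.8571   7.9211]
 [152.     135.3186   8.1282]
 [154.     135.8339   8.0256]
 [156.     136.1761   7.7179]
 [158.     136.6302   6.7949]
 [160.     137.1972   5.4615]
 [162.     137.9167   4.    ]
 [164.     138.3443   2.6835]
 [166.     138.087    0.5897]
 [168.       0.       0.    ]]
side4
[[258.     211.7356   9.5745]
 [260.     212.5086   9.8723]
 [262.     213.4335   9.8105]
 [264.     214.3007   9.6559]
 [266.     215.0791   9.9574]
 [268.     215.912    9.9149]
 [270.     216.7561   9.5957]
 [272.     217.6586   9.6596]
 [274.     218.4248   9.766 ]
 [276.     219.2991   9.5417]
 [278.     220.2103   9.4105]
 [280.     220.5986   9.0538]
 [282.     221.1645   8.0213]
 [284.     222.1647   6.3978]
 [286.     223.1723   4.7419]
 [288.     224.0769   2.6   ]
 [290.       0.       0.    ]
 [292.       0.       0.    ]]
```

```bash
cat >> pen.py <<'E'
def line(f,t,p,r):
    L,c=axis(f,t,p); S=L[(L[:,0]>=r[0])&(L[:,0]<=r[1])]; k=np.polyfit(S[:,0],S[:,1],1)
    a,b=(np.polyval(k,r[0]),r[0]),(np.polyval(k,r[1]),r[1]); n=np.cross(ray(c,a)[1],ray(c,b)[1]); return k,c,n/np.linalg.norm(n)
def pen(A,B,tipA,tipB,yaw=-.112):
    (k1,c1,n1),(k2,c2,n2)=line(*A),line(*B); d=np.cross(n1,n2); d/=np.linalg.norm(d); d*=np.sign(d[2])
    tip,e=tri(c1,(np.polyval(k1,tipA),tipA),c2,(np.polyval(k2,tipB),tipB))
    bx=np.array([np.cos(yaw),np.sin(yaw),0]);by=np.array([-np.sin(yaw),np.cos(yaw),0])
    s=status.sense(); g=np.array(s["eef_pos"])+.006*np.array(s["tool_rot"])[:,2]
    t=(g-tip)@d; off=tip+t*d-g
    print("dir",d,"tilt to front deg",np.degrees(np.arctan2(-d@bx,d[2])),"side deg",np.degrees(np.arctan2(d@by,d[2])),"tip",tip,e,"grip-tip dist",t,"axis off grip",off@bx,off@by,off[2],"tip-TCP",tip-s["eef_pos"])
E
python3 - <<'E'
from pen import *
pen(("scene4",(128,124),(139.2,164.9),(128,156)),("side4",(211.5,258),(224.8,288.4),(258,279)),165.3,288.8)
E
```

```text
dir [-0.2279  0.0287  0.9733] tilt to front deg 13.277245784295275 side deg 0.1784322447397841 tip [ 0.4529 -0.2827  0.1483] 0.0027178958383035894 grip-tip dist 0.12368365402286298 axis off grip 0.003634490892074101 -0.0010173259990675044 0.0008608015368056776 tip-TCP [ 0.0317 -0.005  -0.1255]
```

```bash
python3 - <<'E'
from pen import *
print(status.sense()["q"])
L,c=axis("scene0",(141,163),(146,178)); print(L)
L,c=axis("side0",(222.5,290),(225,308)); print(L)
E
```

```text
[ 0.7271  0.0378 -0.2379  1.7605  0.0093  1.3458 -1.1951]
[[163.     140.8123   7.2895]
 [164.     141.1272   7.4474]
 [165.     141.4778   7.7105]
 [166.     141.8414   7.6316]
 [167.     142.0759   7.6316]
 [168.     142.3671   7.5263]
 [169.     142.8926   7.641 ]
 [170.     143.1965   7.5   ]
 [171.     143.7744   7.5974]
 [172.     144.0308   7.6842]
 [173.     144.3772   7.9178]
 [174.     145.0933   8.6418]
 [175.     146.4831  10.2364]
 [176.     147.2004  12.5333]
 [177.     147.6948  13.8333]
 [178.     148.3963  13.6667]
 [179.     148.302   12.8947]
 [180.     148.2553  11.75  ]
 [181.     151.7955   4.8889]
 [182.     149.2258   6.2   ]
 [183.     148.625    4.    ]]
[[290.     222.9408   8.5385]
 [291.     223.0792   8.4222]
 [292.     223.1323   8.3258]
 [293.     223.1931   8.4   ]
 [294.     223.2831   8.3846]
 [295.     223.4905   8.2   ]
 [296.     223.5561   8.3111]
 [297.     223.66     8.2418]
 [298.     223.8541   8.1957]
 [299.     223.5758   8.6264]
 [300.     222.019   11.4217]
 [301.     221.7675  13.5088]
 [302.     221.9362  10.4444]
 [303.     229.375    1.6   ]
 [304.     232.       1.8   ]
 [305.     224.25     0.8   ]
 [306.     214.       0.3333]
 [307.       0.       0.    ]
 [308.       0.       0.    ]
 [309.       0.       0.    ]
 [310.       0.       0.    ]
 [311.       0.       0.    ]
 [312.     224.5      0.6667]
 [313.     226.5      0.6667]]
```

>>> jog_arm --pt "-1 0 0 0.02 0.15" --pt "-1 0 0 0.02 0.3" --pt "-1 0 0 0.02 0.44" --pt "-1 0 0 0.02 0.59" --pt "-1 0 0 0.02 0.74" --pt "-1 0 0 0.02 0.89" --pt "-1 0 0 0.02 1.04" --pt "-1 0 0 0.02 1.19" --pt "-1 0 0 0.02 1.34" --pt "-1 0 0 0.02 1.49" --pt "-1 0 0 0.02 1.55" --pt "-1 0 0 0.02 1.57"

```text
clock: 14.85
eef_pos: [0.4214, -0.2776, 0.2939]
tool_rot: [[0.11, 0.994, -0.001], [0.994, -0.11, 0.001], [0.0, -0.001, -1.0]]
contact_force: [-0.0, -0.1, -0.7]
opening: 0.0175
grasp_force: 12.0
```

>>> jog_arm --pt "-1 0 0 0 0.15" --pt "-1 0 0 0 0.3" --pt "-1 0 0 0 0.44" --pt "-1 0 0 0 0.59" --pt "-1 0 0 0 0.74" --pt "-1 0 0 0 0.89" --pt "-1 0 0 0 1.04" --pt "-1 0 0 0 1.19" --pt "-1 0 0 0 1.34" --pt "-1 0 0 0 1.49" --pt "-1 0 0 0 1.5716" --pt "-1 0 0 0 1.5716"

```text
clock: 16.05
eef_pos: [0.4215, -0.2777, 0.2942]
tool_rot: [[-0.994, 0.111, -0.001], [0.111, 0.994, 0.0], [0.001, 0.0, -1.0]]
contact_force: [-0.2, 0.1, -0.8]
opening: 0.0176
grasp_force: 12.0
```

```bash
python3 - <<'E'
from pen import *
s=status.sense(); print(s["clock"],s["eef_pos"],s["tool_rot"])
g=np.array(s["eef_pos"])+np.array(s["tool_rot"])[:,2]*.006
th=np.radians(14); d=np.array([.9937*np.sin(th),-.112*np.sin(th),np.cos(th)])
for n in("scene","side"):
    im,c=snap(n,n+"5"); t,p=proj(c,g-.03*d),proj(c,g-.1225*d); print(n,t,p); print(axis(n+"5",t,p)[0][::2])
E
```

```text
16.05 [ 0.4215 -0.2777  0.2942] [[-0.9938  0.1111 -0.0007]
 [ 0.1111  0.9938  0.0003]
 [ 0.0007  0.0003 -1.    ]]
scene [129.1398 117.018 ] [142.4007 141.5665]
[[117.     128.1584   9.5294]
 [119.     130.7633   9.0909]
 [121.     131.7196   8.7059]
 [123.     132.9155   8.3529]
 [125.     133.9627   8.4286]
 [127.     134.8558   8.6667]
 [129.     135.8111   8.5278]
 [131.     136.9175   8.3014]
 [133.     138.0705   8.0541]
 [135.     138.854    7.4054]
 [137.     139.5758   6.0789]
 [139.     140.6452   4.1333]
 [141.     141.5556   1.8947]
 [143.       0.       0.    ]
 [145.       0.       0.    ]]
side [199.7653 244.0237] [193.8626 279.6581]
[[244.     198.0127  11.7447]
 [246.     196.1474   9.    ]
 [248.     195.8789   8.6989]
 [250.     195.6679   8.6044]
 [252.     195.1973   8.8022]
 [254.     194.875    8.8889]
 [256.     194.6869   8.766 ]
 [258.     194.2249   8.7021]
 [260.     194.0212   8.8542]
 [262.     193.7123   8.8333]
 [264.     193.4682   8.8542]
 [266.     193.0955   8.7292]
 [268.     192.8005   8.7708]
 [270.     192.3852   8.7083]
 [272.     192.3464   8.    ]
 [274.     192.0466   6.7083]
 [276.     191.7561   5.125 ]
 [278.     191.4162   3.8542]
 [280.     191.3966   1.2083]
 [282.       0.       0.    ]
 [284.       0.       0.    ]]
```

```bash
python3 - <<'E'
from pen import *
pen(("scene5",(129.14,117.02),(142.4,141.57),(121,133)),("side5",(199.77,244.02),(193.86,279.66),(250,270)),142,280.7)
E
```

```text
dir [ 0.2354 -0.0154  0.9718] tilt to front deg -13.629034928638653 side deg 0.6497472492548926 tip [ 0.3867 -0.2748  0.1656] 0.003240441013442871 grip-tip dist 0.12752414306558374 axis off grip -0.004922532020924862 0.00036558588325968054 0.00118938066416302 tip-TCP [-0.0349  0.0029 -0.1287]
```

>>> jog_arm --pt "-1 0 0 0 -0.15" --pt "-1 0 0 0 -0.3" --pt "-1 0 0 0 -0.44" --pt "-1 0 0 0 -0.59" --pt "-1 0 0 0 -0.74" --pt "-1 0 0 0 -0.89" --pt "-1 0 0 0 -1.04" --pt "-1 0 0 0 -1.19" --pt "-1 0 0 0 -1.34" --pt "-1 0 0 0 -1.49" --pt "-1 0 0 0 -1.57" --pt "-1 0 0 0 -1.57"

```text
clock: 17.35
eef_pos: [0.4216, -0.2776, 0.2945]
tool_rot: [[0.114, 0.993, -0.0], [0.993, -0.114, 0.0], [0.0, -0.0, -1.0]]
contact_force: [-1.6, 0.1, -1.3]
opening: 0.0174
grasp_force: 12.0
```

>>> jog_arm --pt "-1 0 0 0 -0.15" --pt "-1 0 0 0 -0.3" --pt "-1 0 0 0 -0.44" --pt "-1 0 0 0 -0.59" --pt "-1 0 0 0 -0.74" --pt "-1 0 0 0 -0.89" --pt "-1 0 0 0 -1.04" --pt "-1 0 0 0 -1.19" --pt "-1 0 0 0 -1.34" --pt "-1 0 0 0 -1.49" --pt "-1 0 0 -0.02 -1.5716" --pt "-1 0 0 -0.02 -1.5716"

```text
clock: 18.55
eef_pos: [0.4207, -0.2772, 0.2725]
tool_rot: [[0.994, -0.111, -0.003], [-0.111, -0.994, 0.002], [-0.003, -0.002, -1.0]]
contact_force: [-0.4, 0.7, -1.3]
opening: 0.0179
grasp_force: 12.0
```

>>> jog_arm --pt "-1 0 0 0 0" --pt "-1 0 0 -0.02 0" --pt "-1 0 0 -0.04 0" --pt "-1 0 0 -0.05 0" --pt "-1 0 0 -0.06 0" --pt "-1 0 0 -0.07 0" --pt "-1 0 0 -0.08 0" --pt "-1 0 0 -0.08 0"

```text
clock: 19.35
eef_pos: [0.4211, -0.2774, 0.1934]
tool_rot: [[0.994, -0.111, -0.002], [-0.111, -0.994, 0.001], [-0.002, -0.001, -1.0]]
contact_force: [-1.3, 0.9, -1.2]
opening: 0.0174
grasp_force: 12.0
```

>>> jog_arm --pt "-1 0 0 -0.007 0" --pt "-1 0 0 -0.014 0" --pt "-1 0 0 -0.0195 0" --pt "-1 0 0 -0.0195 0" --pt "-1 -0.001 0.0001 -0.0195 0" --pt "-1 -0.002 0.0002 -0.0195 0" --pt "-1 -0.0028 0.0003 -0.0195 0" --pt "-1 -0.0028 0.0003 -0.0195 0" --pt "-1 -0.0028 0.0003 -0.0195 0"

```text
clock: 20.25
eef_pos: [0.4189, -0.2772, 0.1752]
tool_rot: [[0.994, -0.111, 0.0], [-0.111, -0.994, 0.0], [0.0, -0.0, -1.0]]
contact_force: [1.4, 4.8, -3.0]
opening: 0.0178
grasp_force: 12.0
```

>>> jog_arm --pt "-1 0 0 0.01 0" --pt "-1 0 0 0.02 0" --pt "-1 0 0 0.04 0" --pt "-1 0 0 0.07 0" --pt "-1 0 0 0.1 0" --pt "-1 0 0 0.1 0" --pt "-1 0 0 0.1 0"

```text
clock: 20.95
eef_pos: [0.419, -0.2785, 0.2766]
tool_rot: [[0.994, -0.112, 0.002], [-0.112, -0.994, -0.003], [0.002, 0.002, -1.0]]
contact_force: [-1.2, -0.1, -1.6]
opening: 0.0175
grasp_force: 12.0
```

```bash
cat >> pen.py <<'E'
def look(tag,tilt,dtop=.04):
    s=status.sense(); print(s["clock"],s["eef_pos"],s["contact_force"])
    g=np.array(s["eef_pos"])+np.array(s["tool_rot"])[:,2]*.006+.004*np.array(s["tool_rot"])[:,0]
    th=np.radians(tilt); d=np.array([-.9937*np.sin(th),.112*np.sin(th),np.cos(th)]); A=[]
    for n in("scene","side"):
        im,c=snap(n,n+tag); t,p=proj(c,g-dtop*d),proj(c,g-.1225*d); L,_=axis(n+tag,t,p)
        e=proj(c,g-.097*d)[1]; W=np.median(L[:8,2]); J=L[L[:,2]>.12*W]; tp=J[-1,0]+.3
        A.append(((n+tag,t,p,(int(t[1])+2,int(e)-1)),tp)); print(n,t,p,tp,L[:3,2],L[-8:,2])
    pen(A[0][0],A[1][0],A[0][1],A[1][1])
E
python3 -c "from pen import *; look('6',14.5)"
```

```text
20.95 [ 0.419  -0.2785  0.2766] [-1.187  -0.0937 -1.6363]
scene [130.4096 131.8397] [138.6247 163.7839] 164.3 [8.0556 8.0137 8.0959] [4.4872 3.7179 2.8974 2.     0.8718 0.     0.     0.    ]
side [211.0127 256.0832] [225.2808 287.7907] 288.3 [10.234  10.0638  9.9787] [4.914  4.3846 3.4505 1.7111 0.1778 0.     0.     0.    ]
dir [-0.2596  0.0323  0.9652] tilt to front deg 15.164827062294538 side deg 0.18034581037529465 tip [ 0.454  -0.2843  0.1519] 0.0011652318016627397 grip-tip dist 0.12230996277176248 axis off grip 0.004120704104548426 -0.0022038173146389766 0.0011237914353200984 tip-TCP [ 0.0356 -0.0066 -0.1229]
```

>>> jog_arm --pt "-1 0.01 0.03 0 0" --pt "-1 0.03 0.07 0 0" --pt "-1 0.05 0.11 0 0" --pt "-1 0.07 0.15 0 0" --pt "-1 0.09 0.195 0 0" --pt "-1 0.11 0.24 0 0" --pt "-1 0.117 0.259 0 0" --pt "-1 0.117 0.259 0 0" --pt "-1 0.117 0.259 -0.03 0" --pt "-1 0.117 0.259 -0.056 0" --pt "-1 0.117 0.259 -0.056 0" --pt "-1 0.117 0.259 -0.056 0"

```text
clock: 22.25
eef_pos: [0.5355, -0.0193, 0.2191]
tool_rot: [[0.994, -0.112, -0.001], [-0.112, -0.994, -0.0], [-0.001, 0.0, -1.0]]
contact_force: [-0.2, 0.1, -0.1]
opening: 0.0174
grasp_force: 12.0
```

```bash
python3 - <<'E'
from pen import *
s=status.sense(); print(s["clock"],s["eef_pos"],s["tool_rot"],s["contact_force"])
T=np.array(s["tool_rot"]);tip=np.array(s["eef_pos"])+T@[.037,.0005,.1235]; P=[]; print(tip)
for n,w,h in(("scene",50,60),("side",50,60)):
    im,c=snap(n,n+"7"); x,y=proj(c,tip).astype(int); print(n,proj(c,tip),"origin",x-w//2,y-h//2)
    P.append(cv2.resize(im[y-h//2:y+h//2,x-w//2:x+w//2],None,fx=8,fy=8,interpolation=cv2.INTER_CUBIC))
cv2.imwrite("pics/Q.png",np.hstack(P))
E
```

```text
22.25 [ 0.5355 -0.0193  0.2191] [[ 0.9937 -0.1122 -0.0013]
 [-0.1122 -0.9937 -0.0001]
 [-0.0013  0.0002 -1.    ]] [-0.2416  0.1407 -0.0692]
[ 0.572  -0.024   0.0956]
scene [251.8147 203.6199] origin 226 173
side [281.2923 232.7124] origin 256 202
```

View pics/Q.png

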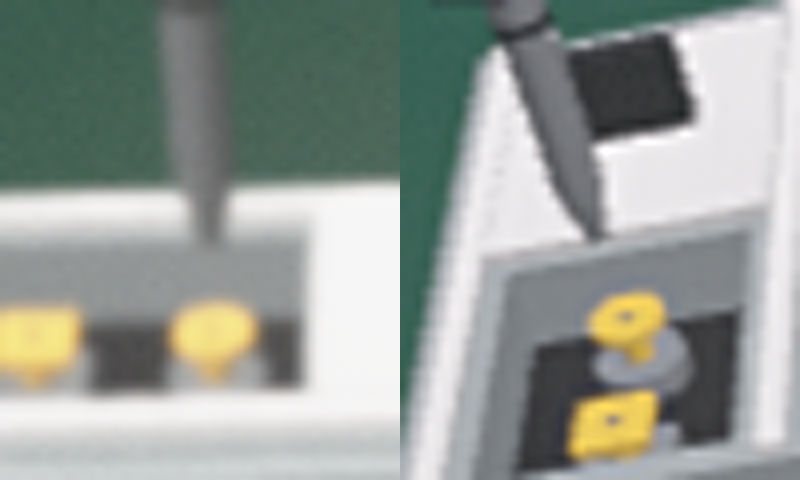

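```bash
python3 - <<'E'
from pen import *
s=load("scene7")[1];d=load("side7")[1]
f=lambda ox,oy,x,y:(ox+(x+.5)/8-.5,oy+(y+.5)/8-.5)
t,e=tri(s,f(226,173,208,238),d,f(256,202,197,236)); q,e2=tri(s,f(226,173,212.5,329),d,f(256,202,228,316))
print(t,e,q,e2); n=np.array([-.2572,.029,.9659]);bx=np.array([.9937,-.112,0]);by=np.array([.112,.9937,0]);ux=np.cross(by,n)
v=q-t; print(v,"along n",v@n,"up slope",v@ux,"y",v@by)
E
```

```text
[ 0.5701 -0.0237  0.0996] 0.0022612473088580195 [ 0.5794 -0.0255  0.0688] 0.00212240297051179
[ 0.0093 -0.0017 -0.0308] along n -0.03216693849962261 up slope 0.0011495936658338715 y -0.000680887263284996
```

>>> jog_arm --pt "-1 0.003 -0.0005 -0.008 0" --pt "-1 0.0055 -0.001 -0.016 0" --pt "-1 0.0077 -0.0014 -0.0249 0" --pt "-1 0.0077 -0.0014 -0.0249 0" --pt "-1 0.0077 -0.0014 -0.0249 0" --pt "-1 0.0077 -0.0014 -0.0249 0"

```text
clock: 22.95
eef_pos: [0.5437, -0.0196, 0.1944]
tool_rot: [[0.994, -0.111, 0.0], [-0.111, -0.994, 0.0], [0.0, -0.0, -1.0]]
contact_force: [-0.4, -0.2, -0.6]
opening: 0.0176
grasp_force: 12.0
```

```bash
python3 - <<'E'
from pen import *
F=[]
P=[]
for n,ox,oy in(("scene",226,180),("side",256,208)):
    im,c=snap(n,n+"8"); P.append(cv2.resize(im[oy:oy+48,ox:ox+50],None,fx=8,fy=8,interpolation=cv2.INTER_CUBIC))
for i in range(10): s=status.sense(); F.append(s["contact_force"]); cams.get_image("side")
s=status.sense(); print(s["clock"],s["eef_pos"],np.mean(F,0),np.std(F,0))
cv2.imwrite("pics/R.png",np.hstack(P))
E
```

```text
23.55 [ 0.5436 -0.0197  0.1942] [ 0.0633 -0.2342 -0.84  ] [0.4624 0.5883 0.475 ]
```

View pics/R.png

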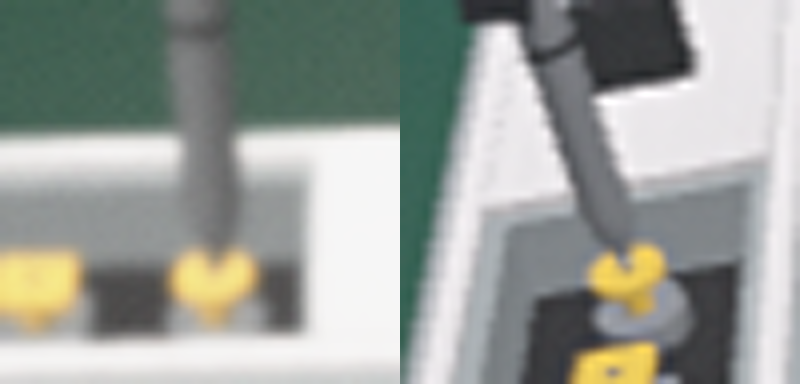

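>>> jog_arm --pt "-1 0.0006 0 -0.0024 0" --pt "-1 0.0013 -0.0001 -0.0048 0" --pt "-1 0.0013 -0.0001 -0.0048 0" --pt "-1 0.0013 -0.0001 -0.0048 0"

```text
clock: 23.95
eef_pos: [0.5449, -0.0198, 0.1894]
tool_rot: [[0.994, -0.111, -0.0], [-0.111, -0.994, 0.0], [-0.0, -0.0, -1.0]]
contact_force: [0.3, 0.3, 0.6]
opening: 0.0173
grasp_force: 12.0
```

```bash
cat > f.py <<'E'
from h import *
np.set_printoptions(precision=4,suppress=True)
n=np.array([-.2572,.029,.9659]); F=[];Z=[]
for i in range(12): s=status.sense(); F.append(s["contact_force"]); Z.append(s["eef_pos"]); cams.get_image("side")
F=np.array(F)-[.06,-.23,-.84]; print(s["clock"],np.mean(Z,0),"dF",F.mean(0),"axial",(F@n).mean(),"+-",(F@n).std()/12**.5)
E
python3 f.py
```

```text
24.5 [ 0.5449 -0.0198  0.1895] dF [0.076  0.4722 1.3563] axial 1.3042129941621183 +- 0.09470845076063138
```

>>> jog_arm --pt "-1 0.0004 0 -0.0015 0" --pt "-1 0.0008 -0.0001 -0.0029 0" --pt "-1 0.0008 -0.0001 -0.0029 0" --pt "-1 0.0008 -0.0001 -0.0029 0"

```text
clock: 24.95
eef_pos: [0.5457, -0.02, 0.1865]
tool_rot: [[0.994, -0.111, 0.0], [-0.111, -0.994, 0.0], [0.0, -0.0, -1.0]]
contact_force: [-0.4, 0.7, 1.3]
opening: 0.0178
grasp_force: 12.0
```

```bash
python3 f.py
```

```text
25.5 [ 0.5457 -0.0199  0.1865] dF [-0.5803  0.407   2.3791] axial 2.459018915263327 +- 0.1436947956878425
```

```bash
python3 - <<'E'
from pen import *
P=[]
for n,ox,oy in(("scene",226,170),("side",250,200)):
    im,c=snap(n,n+"9"); P.append(cv2.resize(im[oy:oy+70,ox:ox+50],None,fx=8,fy=8,interpolation=cv2.INTER_CUBIC))
cv2.imwrite("pics/S.png",np.hstack(P)); s=status.sense(); print(s["tool_rot"],s["grasp_force"])
E
```

```text
[[ 0.9938 -0.111   0.0001]
 [-0.111  -0.9938  0.    ]
 [ 0.0001 -0.     -1.    ]] 11.999666282208636
```

View pics/S.png

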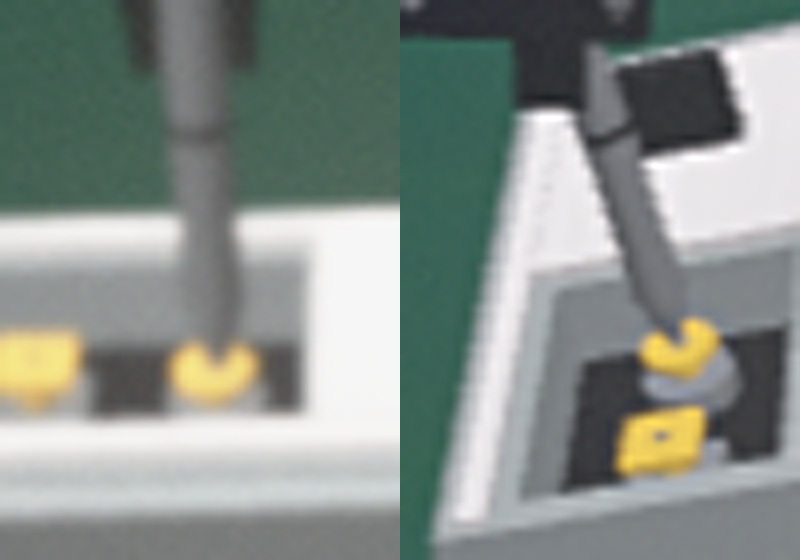

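```bash
python3 -c "from station import robot; print(robot.hand_in())"
```

```text
the job is handed in; nothing more can be done
None
```

The job is handed in: the cover is open at its stop, and the gripper holds the pen on the middle of the round contact, about 15° tilted to match the slope, pressing with about 2.5 N (roughly 4.7 mm of the 10 mm travel).

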